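# Start the grooming-tool sanitiser

### The job

Start the white tool sanitiser with the closed fingertips: first press down the white-barred end of its red rocker to switch it on, then press the blue key fully down, and last press the green key fully down. The switch and keys stay where you press them; leave the yellow key up, and leave the grooming tools standing in the rack: nothing is to be picked up.

Things in the scene. Friction and masses are not known exactly. Their poses are not given: they have to be found in the camera images.
- sanitiser: Closed white plastic tool-sanitiser case, fixed to the bench, 240 (its x) x 300 (its y) x 90 mm high; origin at the centre of its underside, x away from the robot, y left, z up. On its flat top, 90 mm above the bench, sit the red rocker (half farther from the robot) and a row of three round keys along its y (half nearer the robot), about 75 mm apart.
- rocker (a joint): Angle in rad of the red mains rocker: 0 is off, 0.30 is fully on. It grows as the end with the white bar goes down; stiff with friction (about 3 N at the white bar), it stays where it is left.
- rocker_on (a point): Point on the rocker's top face at the white bar, the ON end, 21 mm from the pivot towards the far side of the case (the point's +x points from pivot to this end). The red rocker plate is 60 x 34 x 10 mm, pivoting about its middle across its length, 13 mm above the case top, over a fixed black housing 74 x 48 x 8 mm. Off, this end is raised by 0.15 rad, the point about 21 mm above the case top; fully on it is lowered by 0.15 rad, the point about 6.3 mm lower.
- blue (a joint): Travel of the blue round push key in m, straight down: 0 is fully up, 0.008 is fully down. It moves against about 3 N of friction and stays where it is left (no spring). Lamp key.
- blue_top (a point): Centre of the top face of the blue key cap (diameter 32 mm, standing 18 mm above the case top when up, 10 mm when down, in a fixed black collar of diameter 44 mm and height 6 mm). Moves with the key; z is up. The three keys change places from run to run.
- green (a joint): Travel of the green round push key in m, straight down: 0 is fully up, 0.008 is fully down. It moves against about 3 N of friction and stays where it is left (no spring). Start key.
- green_top (a point): Centre of the top face of the green key cap (diameter 32 mm, standing 18 mm above the case top when up, 10 mm when down, in a fixed black collar of diameter 44 mm and height 6 mm). Moves with the key; z is up. The three keys change places from run to run.
- yellow (a joint): Travel of the yellow round push key in m, straight down: 0 is fully up, 0.008 is fully down. It moves against about 3 N of friction and stays where it is left (no spring). Drying-heat key, to be left up.
- yellow_top (a point): Centre of the top face of the yellow key cap (diameter 32 mm, standing 18 mm above the case top when up, 10 mm when down, in a fixed black collar of diameter 44 mm and height 6 mm). Moves with the key; z is up. The three keys change places from run to run.
- rack: Fixed beech rack 300 (its x) x 70 (its y) x 60 mm high, with four slots 45 mm deep in a line along its x, 70 mm apart; origin at the centre of its underside. It stands to the robot's right of the case with a grooming tool upright in each slot.
- pin_brush: Bystander, loose: pink pin brush, 174 mm tall, head 56 mm wide, handle 24 x 12 mm standing in a rack slot, its foot 15 mm above the bench; origin at the centre of the foot, z up along the tool. About 60 to 130 g. The tools change slots from run to run. Leave alone.
- steel_comb: Bystander, loose: wide-tooth steel comb with dark handle, 169 mm tall, head 46 mm wide, handle 24 x 12 mm standing in a rack slot, its foot 15 mm above the bench; origin at the centre of the foot, z up along the tool. About 60 to 130 g. The tools change slots from run to run. Leave alone.
- flea_comb: Bystander, loose: narrow flea comb, green handle, 137 mm tall, head 46 mm wide, handle 24 x 12 mm standing in a rack slot, its foot 15 mm above the bench; origin at the centre of the foot, z up along the tool. About 60 to 130 g. The tools change slots from run to run. Leave alone.
- bamboo_brush: Bystander, loose: bamboo bristle brush, 170 mm tall, head 50 mm wide, handle 24 x 12 mm standing in a rack slot, its foot 15 mm above the bench; origin at the centre of the foot, z up along the tool. About 60 to 130 g. The tools change slots from run to run. Leave alone.

How it is judged:
By the outcome, as a careful person would: the job done as asked, in the order asked, and still so for the second after the job is handed in, with the robot touching nothing.
It also fails if it takes over 35 s, if anything falls off the work surface, if the arm or the gripper's body presses on something with over 40 N, if the wrist force passes 120 N, or if a joint passes its speed limit or range.

### The arm

A 6-joint arm with a two-finger parallel gripper is mounted at the origin on the work surface. World frame = base frame: x ahead of the robot, y to its left, z up, the work surface at z = 0. Lengths are in m, angles in rad, forces in N, time in s.
With the tool pointing down it reaches from about 0.35 to 0.975 m from the base axis. Payload 7.1 kg.
Tool frame: the origin (TCP) lies midway between the tips of the shut fingers; the grasp point (between the pads) lies 19 mm behind it; z points along the fingers, y is the line along which they close (so a half turn about z gives the same grasp; the last joint's range is limited). The gripper opens to 88 mm and grips with 3 to 60 N. Pads are 20 mm wide; open, the fingers measure 115 mm over their backs; the gripper's body (75 mm by 178 mm) begins 61 mm behind the grasp point.
Start: joints at [-1.263, 0.423, 1.63, -0, 1.089, -0.019], TCP at [0.201, -0.592, 0.223] pointing down, gripper open.
Joint ranges: [-3, 3], [-0.9, 2.11], [0.09, 2.58], [-1.31, 4.45], [0.11, 2.69], [-2.54, 2.54]. Speed limits (rad/s): [2.39, 2.39, 3.01, 3.14, 3.14, 3.14].

### API

Orientations are given as a rotation vector (axis times angle).
In Python, from cell import status, snapshot, sign_off, models gives the robot as it stands. The module is installed in compiled form; this text tells all that it offers.
- The arm moves only by the tool apply_moves, never from a script. Its argument "steps" is a list of rows, each an object with "claw": the closure in counts, from 0 (fully open) to 255 (shut); "xyz": the shift along the tool's x, y, z as a fraction of full scale, a list of three; "yaw": the turn about the tool's z as a fraction of full scale. A call has 1 to 5 rows; each row shifts and turns the commanded pose from where the row before left it, along the tool's axes as they then stand; what a row does not reach is not made up. Full scale, the value 1, is 3 cm for a shift and 0.15 rad for a turn. A row lasts 1/10 s, in which the tool goes at most 50 mm and 8.59 degrees, less where a joint would pass 70% of its speed; a pose out of reach is approached as far as the arm can. A call with a number of a shift or a turn outside -1 to 1 is refused whole. A call with a gripper value outside its range is refused whole. The fingers move at their own pace and stop on an object; the grip force is fixed at half the most. Time passes only in rows, so rows that do not move let the fingers close. It gives the time, the measured TCP pose, the force, the opening and the grip force at its end, in the units of the state.
- status.get_obs(): the state, without advancing time (a new reading comes with each control period).
- snapshot(name): name is "side" or "top" or "wrist"; returns a dict with "img" (384x512x3 uint8, blue, green, red), "K" (3x3 intrinsics, pixels), "D" ([k1, k2, p1, p2, k3] as OpenCV has them; the pictures are not rectified), "R" (3x3) and "t" (3): a world point X has camera coordinates R X + t; the wrist camera has in their place "mount" (4x4, takes a point from camera to tool coordinates, whose origin is the TCP and whose axes are the flange's). Camera axes: x right, y down, z forward; pixel columns grow to the right and rows downward; lengths in m; the calibration is good to about 2 mm. A picture is of the moment at which its call begins: read the wrist's pose just before it. There is no depth.
- sign_off(): hands the job in; it is judged then, once.
Trained networks look in the newest picture that a camera, given by its name, has taken for a name from the list of things; names that differ only in an ending like _2 or _b are one class to them, and where a whole thing is asked for, a point or a joint stands for the part that bears it (a point fixed in the world has none). Each returns a list of dicts, best first, with "p" (0 to 1); they miss things now and then, are a little off and sometimes report something else, mostly with a low value. They report only what shows in the picture. A call takes as long as a camera call.
- models.find_in(camera, label): "at" ([column, row] in pixels, amid what is visible of it).
The state is a dict: "time": time; "joint_positions": joint angles; "qd": joint speeds; "joint_efforts": joint torques, N m; "tcp_pos": TCP position; "tool_rot": TCP orientation; "wrist_force": force on the tool from outside, world axes, zero at the start; "wrist_torque": the same for the moment, N m; "width": opening from 0.0 (shut) to 1.0 (fully open); "grasp_force": force on a finger pad.
Only numpy, scipy, OpenCV 4.12 (cv2) and the standard library are available. Lean on these libraries where they do the work, as an engineer would, in place of code of your own. Each camera call takes 0.05 s, during which the arm holds its last target. There are 200 camera calls.

## Working session

There is one attempt and no reset: what is moved stays moved. The work goes in short steps, Python scripts to look and compute and a tool call to move; the robot and the scene stay as the last step left them, time stands still between calls to the robot, and variables do not carry over. Pictures are saved under pics/ and viewed, at most 10 in all, crops included, and the job is handed in when it is done.

Besides the shell and the picture viewer there is one more tool, called after ">>>" in YAML: its name, and indented under it one key for each argument. apply_moves: Moves the arm, as the interface text tells. Its arguments: {"type":"object","properties":{"steps":{"type":"array","items":{"type":"object","properties":{"claw":{"type":"number"},"xyz":{"type":"array","items":{"type":"number"}},"yaw":{"type":"number"}}}}},"required":["steps"]}

```bash
mkdir -p pics; cat > h.py <<'E'
import numpy as np, cv2
from cell import status, snapshot, sign_off, models
def ray(s,px):
    u=cv2.undistortPoints(np.array([[px]],float),s["K"],s["D"])[0,0]
    R=np.array(s["R"]);t=np.array(s["t"]).ravel()
    return -R.T@t, R.T@np.array([u[0],u[1],1])
def onz(s,px,z):
    c,d=ray(s,px); return c+d*(z-c[2])/d[2]
E
python3 - <<'E'
from h import *
o=status.get_obs();print(o["time"],o["tcp_pos"],o["tool_rot"],o["width"])
S={}
for n in("top","side"):
    s=S[n]=snapshot(n);s["K"]=np.array(s["K"],float);s["D"]=np.array(s["D"],float);cv2.imwrite(f"pics/{n}0.png",s["img"])
    for l,z in(("rocker_on",.111),("rocker",.103),("blue_top",.108),("green_top",.108),("yellow_top",.108),("sanitiser",.09),("rack",.06)):
        for r in models.find_in(n,l)[:2]:
            print(n,l,round(r["p"],2),np.round(r["at"],1),onz(s,r["at"],z).round(4))
E
```

```text
0.0 [ 0.2004847  -0.59138022  0.22188371] [-3.09821574e+00 -5.10795595e-01  3.55159800e-04] 1.0004969672291586
top rocker_on 0.84 [211.6 166.3] [ 0.534 -0.042  0.111]
top rocker 0.85 [212.2 167.1] [ 0.5344 -0.0428  0.103 ]
top blue_top 0.74 [370.4 182.7] [ 0.5057 -0.3846  0.108 ]
top blue_top 0.57 [186.2 198.6] [0.4635 0.0092 0.108 ]
top yellow_top 0.64 [153.6 189.6] [0.4815 0.078  0.108 ]
top sanitiser 0.58 [189.5 189.2] [0.4875 0.0054 0.09  ]
top rack 0.93 [372.  184.5] [ 0.5126 -0.4035  0.06  ]
side rocker_on 0.82 [220.6 203.9] [ 0.5202 -0.0401  0.111 ]
side rocker 0.72 [227.7 233.9] [0.4637 0.01   0.103 ]
side rocker 0.64 [215.9 203.3] [ 0.5345 -0.0424  0.103 ]
side blue_top 0.71 [228.8 235.1] [0.4573 0.0148 0.108 ]
side blue_top 0.23 [296.5 120.1] [ 0.5638 -0.416   0.108 ]
side green_top 0.45 [259.8 220.7] [ 0.432  -0.0498  0.108 ]
side yellow_top 0.72 [198.7 259.1] [0.4651 0.0899 0.108 ]
side sanitiser 0.63 [210.2 248.2] [0.4755 0.0478 0.09  ]
side rack 0.93 [308.1 147.7] [ 0.5063 -0.3863  0.06  ]
```

View pics/top0.png

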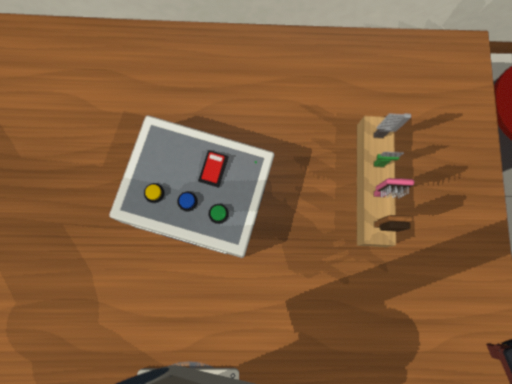

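View pics/side0.png

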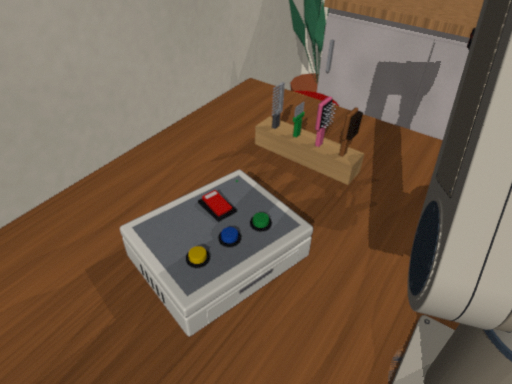

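The top view shows yellow at (153,192), blue (187,201), green (219,213) and the rocker at (213,168), with its white bar at the upper end (216,156). The rack with its four tools is far to the right, at (377,180). Next I segment the colours and triangulate from both views.

```bash
cat > m.py <<'E'
from h import *
S={}
def comp(img,col,seed):
    h=cv2.cvtColor(img,cv2.COLOR_BGR2HSV)
    lo,hi={"yellow":((20,120,90),(35,255,255)),"blue":((105,140,50),(130,255,255)),"green":((50,120,40),(85,255,255)),"red":((0,150,90),(8,255,255))}[col]
    m=cv2.inRange(h,lo,hi)
    if col=="red": m|=cv2.inRange(h,(172,150,90),(180,255,255))
    n,l,st,c=cv2.connectedComponentsWithStats(m)
    d=[(np.hypot(*(c[i]-seed)) if st[i][4]>15 else 1e9) for i in range(1,n)]
    i=1+int(np.argmin(d)); return c[i],st[i][4]
def bar(img,seed):
    x,y=map(int,seed);w=img[y-9:y+10,x-12:x+13].astype(int).min(2)
    m=(w>150).astype(np.uint8); n,l,st,c=cv2.connectedComponentsWithStats(m)
    d=[np.hypot(*(c[i]-[12,9])) if st[i][4]>4 else 1e9 for i in range(1,n)];i=1+int(np.argmin(d))
    return c[i]+[x-12,y-9],st[i][4]
for n in("top","side"):
    s=S[n]=snapshot(n);s["K"]=np.array(s["K"],float);s["D"]=np.array(s["D"],float)
seeds={"yellow":((153,192),(198,255)),"blue":((187,201),(230,235)),"green":((219,213),(261,220)),"red":((213,170),(219,205)),"bar":((216,156),(210,195))}
for k,(a,b) in seeds.items():
    p=[]
    for n,sd in(("top",a),("side",b)):
        c,ar=bar(S[n]["img"],sd) if k=="bar" else comp(S[n]["img"],k,np.array(sd)); p.append((c,ar))
    z={"red":.104,"bar":.111}.get(k,.108)
    (c1,d1),(c2,d2)=ray(S["top"],p[0][0]),ray(S["side"],p[1][0])
    q=np.linalg.lstsq(np.c_[d1,-d2],c2-c1,rcond=None)[0]
    A,B=c1+d1*q[0],c2+d2*q[1]
    print(k,[(x[0].round(1),x[1]) for x in p],"tri",((A+B)/2).round(4),"gap",np.linalg.norm(A-B).round(4),"top",onz(S["top"],p[0][0],z).round(4),"side",onz(S["side"],p[1][0],z).round(4))
E
python3 m.py; python3 -c "
from h import *
from scipy.spatial.transform import Rotation as R
print(R.from_rotvec(status.get_obs()['tool_rot']).as_matrix().round(3))"
```

```text
yellow [(array([152.5, 191.6]), np.int32(206)), (array([196.8, 254.3]), np.int32(261))] tri [0.4779 0.081  0.1033] gap 0.0004 top [0.4771 0.0801 0.108 ] side [0.4748 0.0837 0.108 ]
blue [(array([186.4, 200.3]), np.int32(212)), (array([229. , 234.8]), np.int32(237))] tri [0.461  0.0094 0.1017] gap 0.0001 top [0.4598 0.0086 0.108 ] side [0.4574 0.0139 0.108 ]
green [(array([217.8, 212.7]), np.int32(208)), (array([260.2, 219.8]), np.int32(215))] tri [ 0.4358 -0.0574  0.102 ] gap 0.0003 top [ 0.4347 -0.0577  0.108 ] side [ 0.4327 -0.0522  0.108 ]
red [(array([212. , 168.7]), np.int32(408)), (array([217.6, 203.9]), np.int32(354))] tri [ 0.5304 -0.0426  0.1035] gap 0.0004 top [ 0.5305 -0.0425  0.104 ] side [ 0.5299 -0.0423  0.104 ]
bar [(array([215.2, 157.4]), np.int32(40)), (array([210.5, 194.5]), np.int32(8))] tri [ 0.5536 -0.0492  0.112 ] gap 0.0 top [ 0.5539 -0.0491  0.111 ] side [ 0.5544 -0.05    0.111 ]
[[ 0.947  0.321  0.   ]
 [ 0.321 -0.947 -0.   ]
 [ 0.     0.    -1.   ]]
```

>>> apply_moves:
  steps:
    - {"claw": 255, "xyz": [0, 0, -0.5], "yaw": 1}
    - {"claw": 255, "xyz": [0, 0, -0.5], "yaw": 1}
    - {"claw": 255, "xyz": [0, 0, 0], "yaw": 1}
    - {"claw": 255, "xyz": [0, 0, 0], "yaw": 1}
    - {"claw": 255, "xyz": [0, 0, 0], "yaw": 0.2}

```text
time: 1.4
tcp_pos: [0.2006, -0.592, 0.2529]
tool_rot: [3.104, -0.482, 0.0]
wrist_force: [-1.0, -0.3, 0.2]
width: 0.583
grasp_force: 0.0
```

>>> apply_moves:
  steps:
    - {"claw": 255, "xyz": [-0.14, -0.95, 0], "yaw": 0}
    - {"claw": 255, "xyz": [-0.14, -0.95, 0], "yaw": 0}
    - {"claw": 255, "xyz": [-0.14, -0.95, 0], "yaw": 0}
    - {"claw": 255, "xyz": [-0.14, -0.95, 0], "yaw": 0}
    - {"claw": 255, "xyz": [-0.14, -0.95, 0], "yaw": 0}

```text
time: 1.9
tcp_pos: [0.2232, -0.4485, 0.2527]
tool_rot: [3.105, -0.475, 0.0]
wrist_force: [0.5, 0.1, 0.6]
width: 0.124
grasp_force: 0.0
```

>>> apply_moves:
  steps:
    - {"claw": 255, "xyz": [-0.14, -0.95, 0], "yaw": 0}
    - {"claw": 255, "xyz": [-0.14, -0.95, 0], "yaw": 0}
    - {"claw": 255, "xyz": [-0.14, -0.95, 0], "yaw": 0}
    - {"claw": 255, "xyz": [-0.14, -0.95, 0], "yaw": 0}
    - {"claw": 255, "xyz": [-0.14, -0.95, 0], "yaw": 0}

```text
time: 2.4
tcp_pos: [0.2457, -0.3063, 0.2528]
tool_rot: [3.105, -0.475, 0.001]
wrist_force: [1.6, -0.5, 0.1]
width: 0.004
grasp_force: 0.0
```

>>> apply_moves:
  steps:
    - {"claw": 255, "xyz": [0.6, -0.94, 0], "yaw": 0}
    - {"claw": 255, "xyz": [0.6, -0.94, 0], "yaw": 0}
    - {"claw": 255, "xyz": [0.6, -0.94, 0], "yaw": 0}
    - {"claw": 255, "xyz": [0.6, -0.94, 0], "yaw": 0}
    - {"claw": 255, "xyz": [0.6, -0.94, 0], "yaw": 0}

```text
time: 2.9
tcp_pos: [0.3746, -0.1986, 0.253]
tool_rot: [3.105, -0.474, 0.001]
wrist_force: [-0.5, -0.4, -0.1]
width: 0.001
grasp_force: 0.0
```

>>> apply_moves:
  steps:
    - {"claw": 255, "xyz": [0.6, -0.94, 0], "yaw": 0}
    - {"claw": 255, "xyz": [0.6, -0.94, 0], "yaw": 0}
    - {"claw": 255, "xyz": [0.6, -0.94, 0], "yaw": 0}
    - {"claw": 255, "xyz": [0.6, -0.94, 0], "yaw": 0}
    - {"claw": 255, "xyz": [0.6, -0.94, 0], "yaw": 0}

```text
time: 3.4
tcp_pos: [0.5027, -0.0909, 0.2528]
tool_rot: [3.106, -0.474, 0.001]
wrist_force: [0.2, -0.4, -0.1]
width: 0.006
grasp_force: 0.0
```

>>> apply_moves:
  steps:
    - {"claw": 255, "xyz": [0.6, -0.94, 0.8], "yaw": 0}
    - {"claw": 255, "xyz": [0.6, -0.94, 0.8], "yaw": 0}
    - {"claw": 255, "xyz": [0, 0, 0.8], "yaw": 0}
    - {"claw": 255, "xyz": [0, 0, 0], "yaw": 0}
    - {"claw": 255, "xyz": [0, 0, 0], "yaw": 0}

```text
time: 3.9
tcp_pos: [0.5524, -0.049, 0.1807]
tool_rot: [3.105, -0.474, -0.002]
wrist_force: [0.7, 0.2, 1.0]
width: 0.007
grasp_force: 0.0
```

```bash
python3 - <<'E'
from h import *
from scipy.spatial.transform import Rotation as R
o=status.get_obs();s=snapshot("wrist");cv2.imwrite("pics/w1.png",s["img"])
print(o["time"],o["tcp_pos"],o["tool_rot"],o["width"],o["wrist_force"])
M=np.array(s["mount"]);T=np.eye(4);T[:3,:3]=R.from_rotvec(o["tool_rot"]).as_matrix();T[:3,3]=o["tcp_pos"];W=np.linalg.inv(T@M)
s["R"],s["t"]=W[:3,:3],W[:3,3];s["K"]=np.array(s["K"],float);s["D"]=np.array(s["D"],float)
for X in([.554,-.049,.111],[.460,.0086,.108],[.4347,-.0577,.108]):
    print(X,cv2.projectPoints(np.array([X]),cv2.Rodrigues(s["R"])[0],s["t"],s["K"],s["D"])[0].ravel().round(1))
for l,z in(("rocker_on",.111),("blue_top",.108),("green_top",.108),("yellow_top",.108)):
    for r in models.find_in("wrist",l)[:2]: print(l,round(r["p"],2),r["at"],onz(s,r["at"],z).round(4))
E
```

```text
3.9 [ 0.55243839 -0.04895394  0.18070997] [ 3.10545010e+00 -4.74360440e-01 -1.98753764e-03] 0.006920157266469061 [0.70563173 0.17321814 0.9591907 ]
[0.554, -0.049, 0.111] [256.9 196.9]
[0.46, 0.0086, 0.108] [229.8 300.8]
[0.4347, -0.0577, 0.108] [302.  304.6]
rocker_on 0.83 [264.2, 200.7] [ 0.5488 -0.054   0.111 ]
blue_top 0.57 [264.1, 200.6] [ 0.548  -0.0538  0.108 ]
yellow_top 0.53 [146.4, 307.6] [0.4775 0.0891 0.108 ]
```

View pics/w1.png

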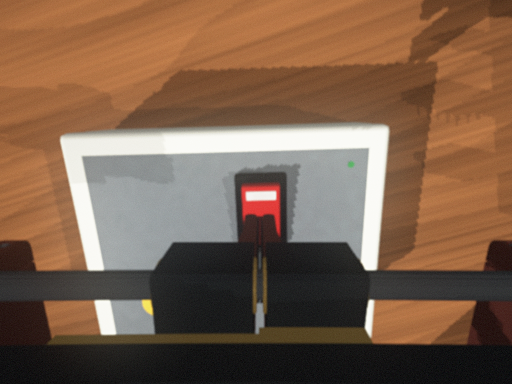

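The wrist view shows the bar at (261,196), against a predicted (257,197). They agree to about 3 mm, and the shut fingers are lined up behind it. Now I lower and press.

>>> apply_moves:
  steps:
    - {"claw": 255, "xyz": [0.1, 0.05, 0.7], "yaw": 0}
    - {"claw": 255, "xyz": [0, 0, 0.7], "yaw": 0}
    - {"claw": 255, "xyz": [0, 0, 0.6], "yaw": 0}
    - {"claw": 255, "xyz": [0, 0, 0.1], "yaw": 0}
    - {"claw": 255, "xyz": [0, 0, 0], "yaw": 0}

```text
time: 4.65
tcp_pos: [0.5552, -0.0514, 0.118]
tool_rot: [-3.105, 0.475, 0.0]
wrist_force: [0.5, 0.3, 0.3]
width: 0.004
grasp_force: 0.0
```

>>> apply_moves:
  steps:
    - {"claw": 255, "xyz": [0, 0, 0.05], "yaw": 0}
    - {"claw": 255, "xyz": [0, 0, 0.05], "yaw": 0}
    - {"claw": 255, "xyz": [0, 0, 0.05], "yaw": 0}
    - {"claw": 255, "xyz": [0, 0, 0.05], "yaw": 0}

```text
time: 5.05
tcp_pos: [0.5555, -0.0512, 0.112]
tool_rot: [-3.106, 0.474, -0.001]
wrist_force: [-1.0, 0.2, 1.1]
width: 0.007
grasp_force: 0.0
```

>>> apply_moves:
  steps:
    - {"claw": 255, "xyz": [0, 0, 0.04], "yaw": 0}
    - {"claw": 255, "xyz": [0, 0, 0.04], "yaw": 0}

```text
time: 5.25
tcp_pos: [0.556, -0.0513, 0.1096]
tool_rot: [3.106, -0.474, 0.002]
wrist_force: [0.6, -0.6, 2.0]
width: 0.007
grasp_force: 1.2
```

Contact is at about z 0.111. I continue down and watch the force.

>>> apply_moves:
  steps:
    - {"claw": 255, "xyz": [0, 0, 0.04], "yaw": 0}
    - {"claw": 255, "xyz": [0, 0, 0.04], "yaw": 0}
    - {"claw": 255, "xyz": [0, 0, 0], "yaw": 0}

```text
time: 5.55
tcp_pos: [0.5563, -0.0514, 0.1073]
tool_rot: [3.106, -0.474, 0.003]
wrist_force: [3.2, -0.7, 3.3]
width: 0.007
grasp_force: 1.9
```

>>> apply_moves:
  steps:
    - {"claw": 255, "xyz": [0, 0, 0.04], "yaw": 0}
    - {"claw": 255, "xyz": [0, 0, 0], "yaw": 0}

```text
time: 5.75
tcp_pos: [0.5565, -0.0515, 0.1063]
tool_rot: [3.106, -0.474, 0.004]
wrist_force: [3.5, -1.4, 5.7]
width: 0.006
grasp_force: 2.7
```

>>> apply_moves:
  steps:
    - {"claw": 255, "xyz": [0, 0, 0.04], "yaw": 0}
    - {"claw": 255, "xyz": [0, 0, 0], "yaw": 0}

```text
time: 5.95
tcp_pos: [0.5566, -0.0515, 0.1059]
tool_rot: [3.106, -0.474, 0.004]
wrist_force: [0.2, -0.9, 13.8]
width: 0.002
grasp_force: 6.7
```

The force is now rising steeply at z ≈ 0.1059, close to the predicted end stop. One more small push to confirm, then retreat.

>>> apply_moves:
  steps:
    - {"claw": 255, "xyz": [0, 0, 0.03], "yaw": 0}
    - {"claw": 255, "xyz": [0, 0, 0], "yaw": 0}

```text
time: 6.15
tcp_pos: [0.5567, -0.0515, 0.1058]
tool_rot: [-3.106, 0.474, -0.005]
wrist_force: [-1.7, -0.8, 20.8]
width: 0.005
grasp_force: 10.0
```

>>> apply_moves:
  steps:
    - {"claw": 255, "xyz": [0, 0, -0.3], "yaw": 0}
    - {"claw": 255, "xyz": [0, 0, -1], "yaw": 0}
    - {"claw": 255, "xyz": [-0.9, 0, -0.5], "yaw": 0}
    - {"claw": 255, "xyz": [-0.9, 0, 0], "yaw": 0}
    - {"claw": 255, "xyz": [-0.9, 0, 0], "yaw": 0}

```text
time: 6.65
tcp_pos: [0.4763, -0.0267, 0.1576]
tool_rot: [-3.105, 0.475, 0.002]
wrist_force: [0.9, -0.6, -0.7]
width: 0.01
grasp_force: 0.0
```

```bash
python3 - <<'E'
from h import *
o=status.get_obs();s=snapshot("wrist");t=snapshot("side")
a=s["img"];b=cv2.resize(t["img"][170:290,150:310],None,fx=2.4,fy=2.4,interpolation=cv2.INTER_CUBIC)
b=cv2.copyMakeBorder(b,0,384-b.shape[0],0,0,cv2.BORDER_CONSTANT)
cv2.imwrite("pics/c2.png",np.hstack([a[:,100:500],b]))
print(o["time"],o["tcp_pos"],o["tool_rot"],o["wrist_force"])
E
```

```text
6.65 [ 0.47631737 -0.02666902  0.15756914] [-3.10541097e+00  4.74807470e-01  1.77893195e-03] [ 0.91182221 -0.59668625 -0.66358225]
```

View pics/c2.png

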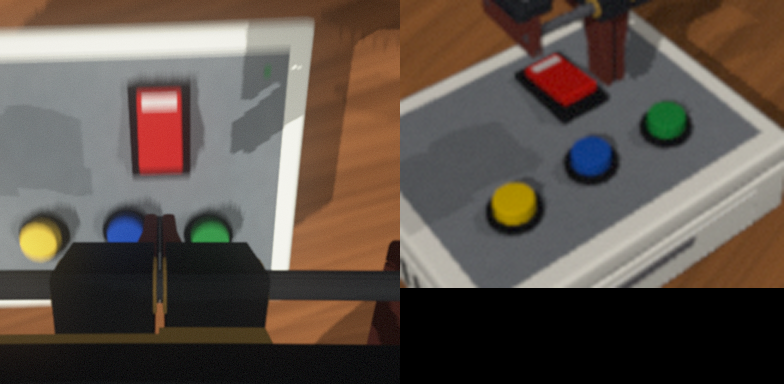

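The rocker's white-barred end now lies low and its near end stands up. All three keys are still up, with blue at about (125,230) and green at (210,235) in the left half. Blue is next, at (0.460, 0.009).

>>> apply_moves:
  steps:
    - {"claw": 255, "xyz": [-0.88, -0.97, 0], "yaw": 0}
    - {"claw": 255, "xyz": [0, 0, 0.5], "yaw": 0}
    - {"claw": 255, "xyz": [0, 0, 0.5], "yaw": 0}
    - {"claw": 255, "xyz": [0, 0, 0.4], "yaw": 0}
    - {"claw": 255, "xyz": [0, 0, 0], "yaw": 0}

```text
time: 7.25
tcp_pos: [0.4604, 0.0086, 0.114]
tool_rot: [3.105, -0.475, -0.006]
wrist_force: [-0.1, 0.5, 0.1]
width: 0.0
grasp_force: 0.0
```

>>> apply_moves:
  steps:
    - {"claw": 255, "xyz": [0, 0, 0.08], "yaw": 0}
    - {"claw": 255, "xyz": [0, 0, 0.08], "yaw": 0}
    - {"claw": 255, "xyz": [0, 0, 0.08], "yaw": 0}
    - {"claw": 255, "xyz": [0, 0, 0.08], "yaw": 0}
    - {"claw": 255, "xyz": [0, 0, 0], "yaw": 0}

```text
time: 7.75
tcp_pos: [0.4617, 0.0086, 0.106]
tool_rot: [-3.105, 0.475, -0.001]
wrist_force: [0.6, 0.8, 0.1]
width: 0.008
grasp_force: 0.0
```

>>> apply_moves:
  steps:
    - {"claw": 255, "xyz": [0, 0, 0.05], "yaw": 0}
    - {"claw": 255, "xyz": [0, 0, 0], "yaw": 0}

```text
time: 7.95
tcp_pos: [0.4616, 0.0086, 0.1046]
tool_rot: [-3.106, 0.474, -0.001]
wrist_force: [-0.1, -0.3, 0.6]
width: 0.009
grasp_force: 0.3
```

>>> apply_moves:
  steps:
    - {"claw": 255, "xyz": [0, 0, 0.06], "yaw": 0}
    - {"claw": 255, "xyz": [0, 0, 0], "yaw": 0}

```text
time: 8.15
tcp_pos: [0.4616, 0.0086, 0.1026]
tool_rot: [-3.106, 0.474, -0.0]
wrist_force: [1.3, -0.4, 0.9]
width: 0.003
grasp_force: 0.3
```

>>> apply_moves:
  steps:
    - {"claw": 255, "xyz": [0, 0, 0.05], "yaw": 0}
    - {"claw": 255, "xyz": [0, 0, 0], "yaw": 0}

```text
time: 8.35
tcp_pos: [0.4615, 0.0086, 0.1011]
tool_rot: [-3.106, 0.474, -0.0]
wrist_force: [1.1, -0.0, 0.0]
width: 0.005
grasp_force: 0.4
```

>>> apply_moves:
  steps:
    - {"claw": 255, "xyz": [0, 0, 0.04], "yaw": 0}
    - {"claw": 255, "xyz": [0, 0, 0], "yaw": 0}

```text
time: 8.55
tcp_pos: [0.4616, 0.0086, 0.1003]
tool_rot: [-3.106, 0.474, -0.0]
wrist_force: [-1.6, -0.6, 7.1]
width: 0.005
grasp_force: 3.6
```

>>> apply_moves:
  steps:
    - {"claw": 255, "xyz": [0, 0, 0.04], "yaw": 0}
    - {"claw": 255, "xyz": [0, 0, 0], "yaw": 0}

```text
time: 8.75
tcp_pos: [0.4617, 0.0086, 0.1001]
tool_rot: [-3.105, 0.474, -0.001]
wrist_force: [-5.4, -1.1, 23.1]
width: 0.004
grasp_force: 11.2
```

>>> apply_moves:
  steps:
    - {"claw": 255, "xyz": [0, 0, 0.02], "yaw": 0}
    - {"claw": 255, "xyz": [0, 0, 0], "yaw": 0}

```text
time: 8.95
tcp_pos: [0.4617, 0.0086, 0.1]
tool_rot: [-3.105, 0.474, -0.001]
wrist_force: [-8.2, -0.9, 30.4]
width: 0.004
grasp_force: 14.9
```

Blue is at its stop, z = 0.100. Green is next.

>>> apply_moves:
  steps:
    - {"claw": 255, "xyz": [0, 0, -0.5], "yaw": 0}
    - {"claw": 255, "xyz": [0, 0, -0.8], "yaw": 0}
    - {"claw": 255, "xyz": [-0.07, 0.8, 0], "yaw": 0}
    - {"claw": 255, "xyz": [-0.06, 0.8, 0], "yaw": 0}
    - {"claw": 255, "xyz": [-0.06, 0.78, 0], "yaw": 0}

```text
time: 9.45
tcp_pos: [0.4341, -0.0583, 0.1371]
tool_rot: [-3.106, 0.473, 0.0]
wrist_force: [-0.4, 0.0, 0.5]
width: 0.005
grasp_force: 0.0
```

>>> apply_moves:
  steps:
    - {"claw": 255, "xyz": [0, 0, 0], "yaw": 0}
    - {"claw": 255, "xyz": [0, 0, 0.4], "yaw": 0}
    - {"claw": 255, "xyz": [0, 0, 0.4], "yaw": 0}
    - {"claw": 255, "xyz": [0, 0, 0], "yaw": 0}

```text
time: 9.85
tcp_pos: [0.4338, -0.0571, 0.112]
tool_rot: [-3.105, 0.475, 0.004]
wrist_force: [-0.2, -0.1, -0.3]
width: 0.006
grasp_force: 0.0
```

>>> apply_moves:
  steps:
    - {"claw": 255, "xyz": [0, 0, 0.08], "yaw": 0}
    - {"claw": 255, "xyz": [0, 0, 0.08], "yaw": 0}
    - {"claw": 255, "xyz": [0, 0, 0.08], "yaw": 0}
    - {"claw": 255, "xyz": [0, 0, 0.08], "yaw": 0}
    - {"claw": 255, "xyz": [0, 0, 0], "yaw": 0}

```text
time: 10.35
tcp_pos: [0.4349, -0.0578, 0.1036]
tool_rot: [-3.106, 0.474, -0.001]
wrist_force: [-0.3, -0.1, -0.1]
width: 0.006
grasp_force: 0.0
```

>>> apply_moves:
  steps:
    - {"claw": 255, "xyz": [0, 0, 0.06], "yaw": 0}
    - {"claw": 255, "xyz": [0, 0, 0], "yaw": 0}

```text
time: 10.55
tcp_pos: [0.4348, -0.0579, 0.1017]
tool_rot: [3.106, -0.474, 0.0]
wrist_force: [-0.2, 0.1, 0.7]
width: 0.012
grasp_force: 0.2
```

>>> apply_moves:
  steps:
    - {"claw": 255, "xyz": [0, 0, 0.04], "yaw": 0}
    - {"claw": 255, "xyz": [0, 0, 0], "yaw": 0}

```text
time: 10.75
tcp_pos: [0.4347, -0.0579, 0.1005]
tool_rot: [3.106, -0.475, 0.0]
wrist_force: [0.6, 0.8, 0.3]
width: 0.005
grasp_force: 0.3
```

>>> apply_moves:
  steps:
    - {"claw": 255, "xyz": [0, 0, 0.05], "yaw": 0}
    - {"claw": 255, "xyz": [0, 0, 0], "yaw": 0}

```text
time: 10.95
tcp_pos: [0.4349, -0.0579, 0.1001]
tool_rot: [3.106, -0.474, 0.0]
wrist_force: [-4.3, 1.3, 19.4]
width: 0.003
grasp_force: 9.8
```

>>> apply_moves:
  steps:
    - {"claw": 255, "xyz": [0, 0, 0.04], "yaw": 0}
    - {"claw": 255, "xyz": [0, 0, 0], "yaw": 0}

```text
time: 11.15
tcp_pos: [0.4349, -0.0579, 0.0999]
tool_rot: [3.105, -0.474, 0.001]
wrist_force: [-8.6, 0.6, 35.3]
width: 0.008
grasp_force: 18.0
```

Green is at its stop too. I lift clear and move aside, back towards the robot and to the right, then check.

>>> apply_moves:
  steps:
    - {"claw": 255, "xyz": [0, 0, -0.5], "yaw": 0}
    - {"claw": 255, "xyz": [0, 0, -1], "yaw": 0}
    - {"claw": 255, "xyz": [0, 0, -1], "yaw": 0}
    - {"claw": 255, "xyz": [0, 0, -1], "yaw": 0}
    - {"claw": 255, "xyz": [0, 0.5, -1], "yaw": 0}

```text
time: 11.65
tcp_pos: [0.43, -0.0716, 0.2339]
tool_rot: [-3.106, 0.472, 0.001]
wrist_force: [0.9, -0.7, -0.2]
width: 0.002
grasp_force: 0.0
```

>>> apply_moves:
  steps:
    - {"claw": 255, "xyz": [0, 0.9, 0], "yaw": 0}
    - {"claw": 255, "xyz": [0, 0.9, 0], "yaw": 0}
    - {"claw": 255, "xyz": [0, 0.9, 0], "yaw": 0}
    - {"claw": 255, "xyz": [0, 0, 0], "yaw": 0}
    - {"claw": 255, "xyz": [0, 0, 0], "yaw": 0}

```text
time: 12.15
tcp_pos: [0.4057, -0.1495, 0.2326]
tool_rot: [-3.105, 0.477, 0.001]
wrist_force: [-0.2, 0.7, -0.8]
width: 0.002
grasp_force: 0.0
```

```bash
python3 - <<'E'
from h import *
o=status.get_obs();s=snapshot("side");t=snapshot("top")
b=cv2.resize(s["img"][70:320,110:380],None,fx=1.5,fy=1.5,interpolation=cv2.INTER_CUBIC)
c=cv2.resize(t["img"][100:270,100:290],None,fx=2,fy=2,interpolation=cv2.INTER_CUBIC)
c=cv2.copyMakeBorder(c,0,b.shape[0]-c.shape[0],0,0,cv2.BORDER_CONSTANT)
cv2.imwrite("pics/f.png",np.hstack([b,c]));print(o["time"],o["tcp_pos"],o["wrist_force"])
E
python3 m.py
```

```text
12.15 [ 0.40568792 -0.14952135  0.23263507] [-0.24776374  0.72380478 -0.75619165]
yellow [(array([152.5, 191.5]), np.int32(210)), (array([196.9, 254.3]), np.int32(270))] tri [0.478  0.0809 0.1032] gap 0.0006 top [0.4773 0.0801 0.108 ] side [0.4748 0.0837 0.108 ]
blue [(array([186.6, 200.5]), np.int32(211)), (array([229. , 235.9]), np.int32(208))] tri [0.4611 0.0095 0.0987] gap 0.0001 top [0.4594 0.0083 0.108 ] side [0.4558 0.0161 0.108 ]
green [(array([383.5, 159.9]), np.int32(112)), (array([260.3, 221. ]), np.int32(182))] tri [ 0.7905 -0.6636 -0.6158] gap 0.0498 top [ 0.5573 -0.4155  0.108 ] side [ 0.4307 -0.0496  0.108 ]
red [(array([209.6, 167.2]), np.int32(251)), (array([217.8, 203.8]), np.int32(314))] tri [ 0.5299 -0.0388  0.1082] gap 0.0058 top [ 0.5337 -0.0372  0.104 ] side [ 0.5298 -0.0429  0.104 ]
bar [(array([215.6, 157.6]), np.int32(24)), (array([204.5, 188.7]), np.int32(61))] tri [ 0.5568 -0.047   0.1247] gap 0.0157 top [ 0.5535 -0.05    0.111 ] side [ 0.5761 -0.0568  0.111 ]
```

View pics/f.png

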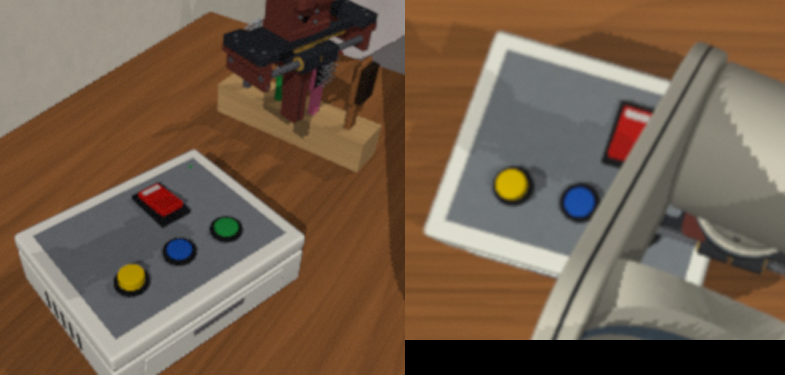

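The side view (left half) shows blue at (179,250) and green at (226,228), both lowered. Yellow at (131,277) stands up, the rocker's bar end at (155,187) is down, and the tools still stand in the rack. The gripper is in free air.

```bash
python3 -c "
from cell import sign_off
print(sign_off())"
```

```text
the job is handed in; nothing more can be done
None
```

The job is handed in: I pressed the rocker on, then blue, then green, each down to its stop; yellow is still up, the grooming tools are still standing in the rack, and the robot's clock was at about 12 s of the 35 s limit.

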